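# Issue the top dosage card into the patient's empty tray

## Robot

A 6-joint arm with a two-finger parallel gripper is mounted at the origin on the work surface. World frame = base frame: x ahead of the robot, y to its left, z up, the work surface at z = 0. Lengths are in m, angles in rad, forces in N, time in s.
With the tool pointing down it reaches from about 0.4 to 0.825 m from the base axis. Payload 7 kg.
Tool frame: the origin (TCP) lies midway between the tips of the shut fingers; the grasp point (between the pads) lies 19 mm behind it; z points along the fingers, y is the line along which they close (so a half turn about z gives the same grasp; the last joint's range is limited). The gripper opens to 88 mm and grips with 3 to 60 N. Pads are 19 mm wide; open, the fingers measure 130 mm over their backs; the gripper's body (78 mm by 193 mm) begins 47 mm behind the grasp point.
Start: joints at [-0.924, 0.359, 0.012, 0, -1.224, -0.288], TCP at [0.237, -0.632, 0.227] pointing down, gripper open.
Joint ranges: [-3.07, 3.07], [-1.43, 2.12], [-1.02, 1.25], [-3.03, 1.67], [-3.05, -0], [-3.03, 3.03]. Speed limits (rad/s): [2.39, 2.39, 3.01, 3.14, 3.14, 3.14].

## Interface

Orientations are given as a rotation vector (axis times angle).
In Python, from station import bot gives the robot as it stands.
- The arm moves only by the tool step_arm, never from a script. Its argument "plan" is a list of rows, each a list of 6 numbers: the shift along the tool's x, y, z scaled (see below), then the turn, a rotation vector about the tool's x, y, z scaled (see below). In form: [[tx, ty, tz, rx, ry, rz], ...]. A call has 1 to 12 rows; each row shifts and turns the commanded pose from where the row before left it, along the tool's axes as they then stand; what a row does not reach is not made up. The controller multiplies each number of a shift by 0.12 m and each number of a turn by 2 rad. A row lasts 1/8 s, in which the tool goes at most 62.5 mm and 10.7 degrees, less where a joint would pass 70% of its speed; a pose out of reach is approached as far as the arm can. A call with a number of a shift or a turn outside -1 to 1 is refused whole. A call with a gripper value outside its range is refused whole. "gripper" is the opening, from 0 (shut) to 1 (fully open), set as the call begins (left out, the last holds). The fingers move at their own pace and stop on an object; "grip_force" is the grip in N (left out, the last holds). Time passes only in rows, so rows that do not move let the fingers close. It gives the time, the measured TCP pose, the force, the opening and the grip force at its end, in the units of the state.
- bot.sense(): the state, without advancing time (a new reading comes with each control period).
- bot.read_camera(name): name is "scene" or "top" or "wrist"; returns (picture, depth): 420x560x3 uint8, red, green, blue; 420x560 float32, m along the optical axis (not along the pixel's ray), 0 where there is no reading.
- bot.camera_model(name): a dict with "fx", "fy", "cx", "cy" (pixels), "k1" (the pictures are not rectified: a ray, as slopes to the right and down, at radius r is drawn at 1 + k1 r^2 times it, then the intrinsics apply), "rvec" (rotation vector, rad) and "tvec" (3), from world to camera coordinates, as OpenCV has them; the wrist camera has in their place "mount" (4x4, takes a point from camera to tool coordinates, whose origin is the TCP and whose axes are the flange's). Camera axes: x right, y down, z forward; pixel columns grow to the right and rows downward; lengths in m; the calibration is good to about 2 mm. A picture is of the moment at which its call begins: read the wrist's pose just before it. camera_model takes no time and is no camera call.
- bot.sign_off(): hands the job in; it is judged then, once.
The state is a dict: "t": time; "joints": joint angles; "qd": joint speeds; "effort": joint torques, N m; "tool_pos": TCP position; "tool_rot": TCP orientation; "contact_force": force on the tool from outside, world axes, zero at the start; "torque": the same for the moment, N m; "finger_gap": finger opening in m; "gripper_force": force on a finger pad.
Only numpy, scipy, OpenCV 4.12 (cv2) and the standard library are available. Lean on these libraries where they do the work, as an engineer would, in place of code of your own. Each camera call takes 0.05 s, during which the arm holds its last target. There are 200 camera calls.

## Task

Slide the top dosage card of the stack in the wooden rack forward, out over the rack's front lip, until its end overhangs, then pinch it by that overhanging end and lower it, still held, into the empty steel tray (not the tray with the jar and carton in it). Let it go lying flat on the tray's floor, not leaning on the rim; do not drop it from above, and leave the other cards in the rack.

Things in the scene. Friction and masses are not known exactly. Their poses are not given: they have to be found in the camera images.
- card_top: Card to take: rigid white plastic, 150 (x) by 60 (y) by 4 mm thick, 40 g, rows of yellow and green dots on top; uppermost of three equal cards stacked in the rack, its x along the rack's. Origin: centre of underside, 58 mm above the rack's origin at the start; z up. Pressing it with closed fingertips (5 to 20 N) and moving them carries it along.
- card_mid: The next card down, same size and look, same origin. It stays in the rack, where the front lip keeps it from sliding forward.
- rack: Fixed wooden rack: block 90 mm wide (y), x = -84 to 100 mm, 50 mm high; origin on the table, under the stack's centre. Cards fill x = -75 to 75 mm between cheeks flush with the top card's face (62 mm up). Front (-x, robot side) lip x = -84 to -78 mm, 56 mm high; the top card passes over it: slid 45 to 65 mm along -x its end overhangs, room for fingers beside and below; over 80 mm it tips.
- tray: The empty shallow steel tray, fixed on the table: 240 (its x) by 180 (its y) by 22 mm high, walls and floor 4 mm thick. It stands left or right of the rack; a like tray with a jar and a carton in it stands on the other side. Origin: centre of its underside; its floor's upper face is 4 mm above the origin.

How it is judged:
On the way, in this order (a step that is already met when the one before it is completed fails the run):
1. the top card has been slid at least 35 mm forward and overhangs the rack's front, still lying flat on the stack (x of card_top in the frame of rack between -0.09 and -0.035 m and z of card_top in the frame of rack between 0.052 and 0.064 m and angle between card_top's own z axis and vertical below 0.1 rad), for 0.2 s.
2. the card is held in the fingers, clear of the rack (contact force between the fingers and card_top above 0.5 N and contact force between card_top and rack below 0.05 N and contact force between card_top and card_mid below 0.05 N and horizontal distance between card_top and rack above 0.1 m), for 0.1 s.
3. the card, still held, has been lowered to within 40 mm of the empty tray's floor (contact force between the fingers and card_top above 0.5 N and horizontal distance between card_top and tray below 0.08 m and z of card_top in the frame of tray below 0.044 m), for 0.1 s.
At the end, for the whole second after the job is handed in: The top card lies flat (within 3 degrees, underside within 4 mm of the floor) inside the empty tray, its centre within 60 mm of the tray's centre along both tray axes, at rest and released; the next card is still in the rack, less than 20 mm from where it was (x of card_top in the frame of tray between -0.06 and 0.06 m and y of card_top in the frame of tray between -0.06 and 0.06 m and z of card_top in the frame of tray below 0.008 m and angle between card_top's own z axis and vertical below 0.06 rad and linear speed of card_top below 0.02 m/s and distance of card_mid from where it was at the start of the episode below 0.02 m); the robot touches nothing.
It fails at once if the next card in the rack is shifted by 20 mm or more (distance of card_mid from where it was at the start of the episode above 0.02 m).
It also fails if it takes over 58 s, if anything falls off the work surface, if the arm or the gripper's body presses on something with over 40 N, if the wrist force passes 120 N, or if a joint passes its speed limit or range.

## Working session

There is one attempt and no reset: what is moved stays moved. The work goes in short steps, Python scripts to look and compute and a tool call to move; the robot and the scene stay as the last step left them, time stands still between calls to the robot, and variables do not carry over. Pictures are saved under pics/ and viewed, at most 10 in all, crops included, and the job is handed in when it is done.

Besides the shell and the picture viewer there is one more tool, called after ">>>" by a JSON object that holds its "fn" and its "kwargs". step_arm: Moves the arm, as the interface text tells. Its arguments: {"type":"object","properties":{"plan":{"type":"array"},"gripper":{"type":"number"},"grip_force":{"type":"number"}},"required":["plan"]}

```bash
mkdir -p pics; ls; cat > h.py <<'E'
from station import bot
import numpy as np, cv2
from scipy.spatial.transform import Rotation as R
def cam(name):
    s=bot.sense(); im,d=bot.read_camera(name); m=bot.camera_model(name)
    if 'mount' in m:
        T=np.eye(4); T[:3,:3]=R.from_rotvec(s['tool_rot']).as_matrix(); T[:3,3]=s['tool_pos']; T=T@np.array(m['mount'])
    else:
        W=np.eye(4); W[:3,:3]=R.from_rotvec(m['rvec']).as_matrix(); W[:3,3]=m['tvec']; T=np.linalg.inv(W)
    return im,d,m,T
def ray(m,u,v):
    x=(u-m['cx'])/m['fx']; y=(v-m['cy'])/m['fy']; a,b=x,y
    for _ in range(20):
        k=1+m['k1']*(a*a+b*b); a,b=x/k,y/k
    return np.array([a,b,1.])
def dpt(c,u,v):  # by depth
    im,d,m,T=c; z=np.median(d[int(v)-1:int(v)+2,int(u)-1:int(u)+2]); return (T@np.append(ray(m,u,v)*z,1))[:3]
def zpt(c,u,v,z):
    im,d,m,T=c; r=T[:3,:3]@ray(m,u,v); return T[:3,3]+r*(z-T[2,3])/r[2]
def save(c,f): cv2.imwrite('pics/'+f,c[0][:,:,::-1])
E
python3 - <<'E'
from h import *
import pickle
for n in ['top','scene']:
    c=cam(n); save(c,n+'.png'); pickle.dump(c,open(n+'.pkl','wb'))
print(bot.sense())
E
```

```text
pics
{'t': 0.1, 'joints': array([-9.23921219e-01,  3.59327305e-01,  1.11345098e-02, -3.40774067e-04,
       -1.22409579e+00, -2.88108020e-01]), 'qd': array([-0.00040771, -0.00225554,  0.00234297,  0.00022887, -0.00061598,
        0.00070369]), 'effort': array([-3.04079535e-03, -5.84162807e+01,  2.93747699e+01,  7.01551169e+00,
        1.02294763e-02, -6.85127270e-05]), 'tool_pos': array([ 0.23683495, -0.63160598,  0.22569583]), 'tool_rot': array([ 5.60284098e-01, -3.09083366e+00, -2.31905345e-03]), 'contact_force': array([-0.7444949 ,  0.44426598,  0.20237864]), 'torque': array([-0.01515563, -0.0213649 ,  0.02562362]), 'gripper_force': 0.0, 'finger_gap': 0.08757921922792782}
```

View pics/top.png

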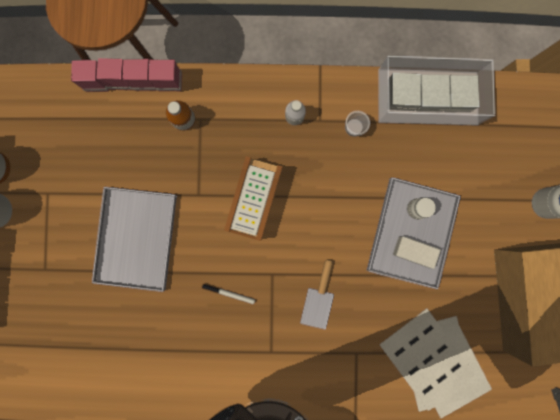

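View pics/scene.png

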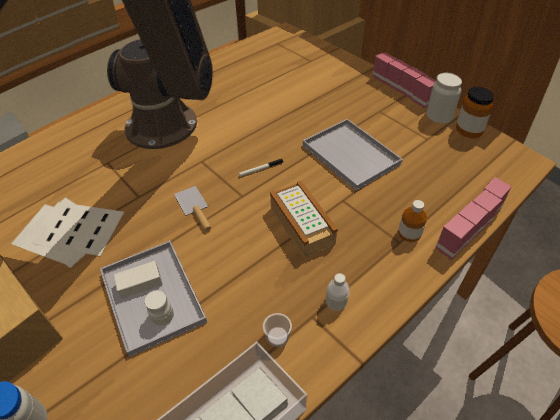

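Top view: the rack is at about (255,198), its front end is the lower one (245,235), and the empty tray is at about (135,238), left of the rack. The scene view confirms this, with the loaded tray on the other side. I'll enlarge both views to read the corners.

```bash
python3 - <<'E'
import pickle,cv2,numpy as np
t=pickle.load(open('top.pkl','rb')); s=pickle.load(open('scene.pkl','rb'))
a=cv2.resize(t[0][150:250,220:290],None,fx=5.6,fy=5.6,interpolation=cv2.INTER_CUBIC)  # 392x560
b=cv2.resize(s[0][175:260,262:344],None,fx=4.87,fy=4.87,interpolation=cv2.INTER_CUBIC)
im=np.zeros((560,800,3),np.uint8); im[:a.shape[0],:a.shape[1]]=a; im[:b.shape[0],400:400+b.shape[1]]=b[:,:400]
cv2.imwrite('pics/crop.png',im[:,:,::-1])
E
```

```text
(no output)
```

View pics/crop.png

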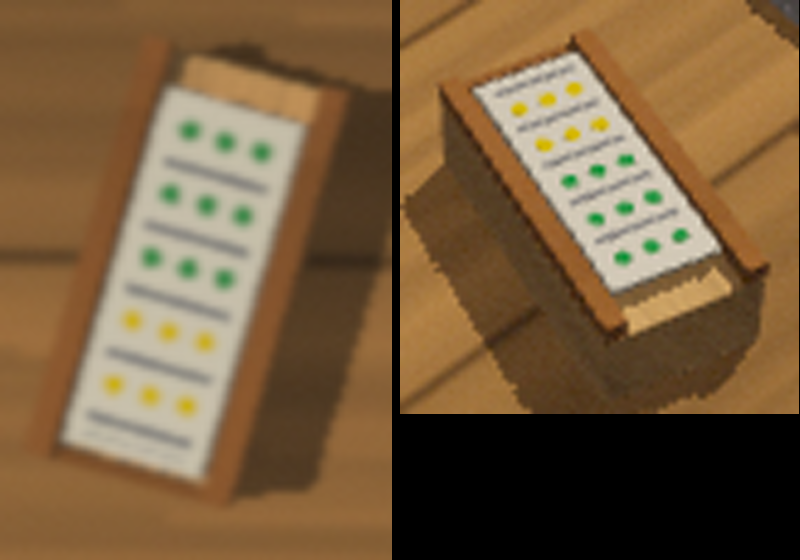

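The left (top) crop shows the card corners at (166,88), (305,122) for the back and (62,443), (203,481) for the front. In the right (scene) crop they are at (720,250), (612,293) for the back and (577,53), (473,90) for the front.

```bash
python3 - <<'E'
import pickle,numpy as np
from h import *
t=pickle.load(open('top.pkl','rb')); s=pickle.load(open('scene.pkl','rb'))
def tri(p,q):
    A=np.zeros((3,3));b=np.zeros(3)
    L=[]
    for c,(u,v) in ((t,p),(s,q)):
        r=c[3][:3,:3]@ray(c[2],u,v); r/=np.linalg.norm(r); P=np.eye(3)-np.outer(r,r); A+=P;b+=P@c[3][:3,3];L.append((P,c[3][:3,3]))
    x=np.linalg.solve(A,b); return x,[np.linalg.norm(P@(x-o)) for P,o in L]
T=[(166,88),(305,122),(62,443),(203,481)]; S=[(720,250),(612,293),(577,53),(473,90)]
X=[]
for a,b in zip(T,S):
    # pixel centre shift from enlarged crop
    p=((a[0]+.5)/5.6-.5+220,(a[1]+.5)/5.6-.5+150); q=((b[0]-400+.5)/4.87-.5+262,(b[1]+.5)/4.87-.5+175)
    x,e=tri(p,q); X.append(x); print('card',x.round(4),np.round(e,4),zpt(t,*p,.062).round(4))
X=np.array(X); c=X.mean(0); f=(X[2]+X[3]-X[0]-X[1])/2; print('c',c,'len',np.linalg.norm(f),'yaw',np.arctan2(-f[1],-f[0]))
w=X[0]-X[1];print('w',np.linalg.norm(w),np.arctan2(w[1],w[0]))
print('depth card',dpt(t,255,198),dpt(s,302,210))
Z=np.array([zpt(t,*p,.022) for p in [(105,188),(175,194),(164,290),(95,284)]])
print('tray',Z.round(4),Z.mean(0)); e=Z[0]-Z[3]+Z[1]-Z[2];print(np.arctan2(e[1],e[0]),np.linalg.norm(Z[0]-Z[1]),np.linalg.norm(Z[1]-Z[2]))
Y=np.array([zpt(s,*p,.022) for p in [(348,122),(401,159),(354,187),(303,152)]]);print(Y.round(4),Y.mean(0))
print('floor',dpt(t,135,240),dpt(s,350,155), 'camera z',t[3][:3,3],s[3][:3,3])
E
```

```text
card [0.6949 0.0528 0.0615] [0.0013 0.0013] [0.6957 0.0538 0.062 ]
card [ 0.6808 -0.0065  0.065 ] [0.0014 0.0014] [ 0.6821 -0.0054  0.062 ]
card [0.545  0.0957 0.058 ] [0.0005 0.0005] [0.5447 0.0948 0.062 ]
card [0.5298 0.0356 0.0602] [0.0004 0.0004] [0.5296 0.0352 0.062 ]
c [0.61262979 0.04437676 0.0611725 ] len 0.15640955852318641 yaw -0.2754553153045512
w 0.06108158836020636 1.336291175504459
depth card [0.61808165 0.03870698 0.06147329] [0.61767846 0.04149481 0.06326488]
tray [[0.6407 0.4145 0.022 ]
 [0.6281 0.2384 0.022 ]
 [0.3922 0.2599 0.022 ]
 [0.403  0.4323 0.022 ]] [0.51598186 0.33628742 0.022     ]
-0.08280196654244036 0.1765283433157524 0.2368873982455513
[[0.4193 0.4305 0.022 ]
 [0.6408 0.4146 0.022 ]
 [0.6254 0.2284 0.022 ]
 [0.4283 0.2267 0.022 ]] [0.52847448 0.32507814 0.022     ]
floor [0.51263133 0.34066208 0.00444162] [0.51699521 0.33428704 0.00419996] camera z [ 0.54394671 -0.01177601  1.06168958] [ 1.1446014  -0.4794505   0.88098014]
```

The card centre is about (0.613, 0.044), its top at z ≈ 0.062, and the rack yaw is about -0.26. The tray is at about (0.516, 0.336) with yaw about -0.08. Next I turn the tool to the rack's axes and travel to above the card.

>>> {"fn": "step_arm", "kwargs": {"plan": [[0,0,0,0,0,0.076],[0,0,0,0,0,0.076],[0,0,0,0,0,0.076],[0,0,0,0,0,0.078],[-0.1,0.39,0,0,0,0],[-0.1,0.39,0,0,0,0],[-0.1,0.39,0,0,0,0],[-0.1,0.39,0,0,0,0],[-0.1,0.39,0,0,0,0],[-0.1,0.39,0,0,0,0],[-0.1,0.39,0,0,0,0],[-0.1,0.39,0,0,0,0]], "gripper": 0}}

```text
t: 1.6
tool_pos: [0.4241, -0.292, 0.2264]
tool_rot: [-0.397, -3.116, -0.0]
contact_force: [0.4, 0.2, -0.8]
finger_gap: -0.0003
gripper_force: 0.0
```

>>> {"fn": "step_arm", "kwargs": {"plan": [[-0.1,0.39,0,0,0,0],[-0.1,0.39,0,0,0,0],[-0.1,0.39,0,0,0,0],[-0.1,0.39,0,0,0,0],[-0.1,0.39,0,0,0,0],[-0.1,0.39,0,0,0,0],[-0.1,0.39,0,0,0,0],[-0.1,0.39,0,0,0,0],[0,0,0,0,0,0],[0,0,0,0,0,0],[0,0,0,0,0,0]]}}

```text
t: 2.98
tool_pos: [0.61, 0.044, 0.2266]
tool_rot: [-0.398, -3.116, 0.0]
contact_force: [-0.2, 0.3, 0.4]
finger_gap: 0.0009
gripper_force: 0.0
```

```bash
python3 - <<'E'
from h import *
import pickle
c=cam('wrist'); save(c,'w1.png'); pickle.dump(c,open('w1.pkl','wb'))
s=bot.sense();print(s['t'],s['tool_pos'],R.from_rotvec(s['tool_rot']).as_matrix().round(4),c[3][:3,3])
E
```

```text
3.025 [0.61006897 0.04396252 0.22674404] [[-9.679e-01  2.515e-01  1.000e-04]
 [ 2.515e-01  9.679e-01  1.000e-04]
 [-1.000e-04  1.000e-04 -1.000e+00]] [0.53156388 0.06515054 0.38505487]
```

View pics/w1.png

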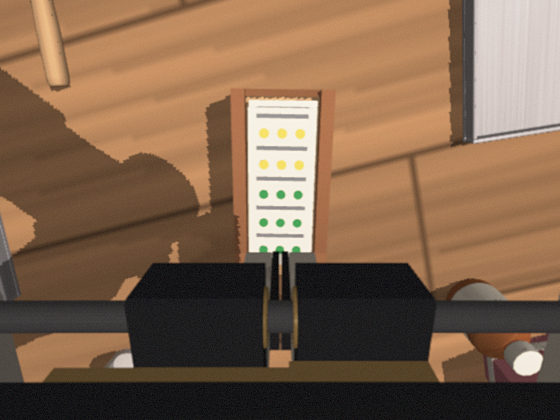

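The wrist view shows the card's front edge from (247,98) to (319,100), with the lip beyond at row 90. The cards' side edges run down to about (246,250) and (313,250), and the tray is at the right.

```bash
python3 - <<'E'
from h import *
import pickle
c=pickle.load(open('w1.pkl','rb'))
for p in [(247,98),(319,100),(247,240),(313.5,240)]: print(p,zpt(c,*p,.0615).round(4),dpt(c,p[0]+(6 if p[0]<280 else -6),p[1]+6).round(4))
for p in [(231,90),(335,90),(232,245),(326,245)]: print('cheek',p,zpt(c,*p,.062).round(4))
r=np.array([.967,-.255]);f=(zpt(c,247,98,.0615)+zpt(c,319,100,.0615))[:2]/2;print('centre from front edge',f+.075*r)
E
```

```text
(247, 98) [0.5285 0.0369 0.0615] [0.5346 0.0403 0.0584]
(319, 100) [0.5457 0.0965 0.0615] [0.5494 0.0906 0.0584]
(247, 240) [ 0.6554 -0.      0.0615] [0.6626 0.0041 0.0624]
(313.5, 240) [0.6717 0.0625 0.0615] [0.6761 0.0555 0.0622]
cheek (231, 90) [0.5187 0.0255 0.062 ]
cheek (335, 90) [0.5412 0.1115 0.062 ]
cheek (232, 245) [ 0.6565 -0.0155  0.062 ]
cheek (326, 245) [0.6797 0.0732 0.062 ]
centre from front edge [0.60961125 0.04758325]
```

>>> {"fn": "step_arm", "kwargs": {"plan": [[-0.13,0.01,0,0,0,0.003],[-0.12,0.01,0.2,0,0,0.002],[0,0,0.3,0,0,0],[0,0,0.3,0,0,0],[0,0,0.3,0,0,0],[0,0,0.15,0,0,0],[0,0,0.04,0,0,0],[0,0,0,0,0,0],[0,0,0.01,0,0,0],[0,0,0,0,0,0]], "gripper": 0}}

```text
t: 4.28
tool_pos: [0.6406, 0.0397, 0.0715]
tool_rot: [0.412, 3.113, 0.001]
contact_force: [-0.3, 0.1, 0.7]
finger_gap: 0.0002
gripper_force: 0.0
```

>>> {"fn": "step_arm", "kwargs": {"plan": [[0,0,0.04,0,0,0],[0,0,0.02,0,0,0],[0,0,0.01,0,0,0],[0,0,0,0,0,0]]}}

```text
t: 4.78
tool_pos: [0.6399, 0.0395, 0.0624]
tool_rot: [-0.412, -3.114, 0.0]
contact_force: [-3.0, 0.7, 2.9]
finger_gap: 0.0007
gripper_force: 1.8
```

>>> {"fn": "step_arm", "kwargs": {"plan": [[0,0,0.008,0,0,0],[0,0,0,0,0,0]]}}

```text
t: 5.03
tool_pos: [0.6399, 0.0395, 0.0623]
tool_rot: [0.412, 3.114, -0.0]
contact_force: [-4.6, 0.4, 10.4]
finger_gap: 0.0006
gripper_force: 5.3
```

>>> {"fn": "step_arm", "kwargs": {"plan": [[0.02,0,0.001,0,0,0],[0.04,0,0,0,0,0],[0.045,0,0,0,0,0],[0.045,0,0,0,0,0],[0,0,0,0,0,0]]}}

```text
t: 5.65
tool_pos: [0.624, 0.0447, 0.0623]
tool_rot: [0.411, 3.111, 0.002]
contact_force: [-0.1, 1.1, 7.8]
finger_gap: 0.0004
gripper_force: 3.5
```

>>> {"fn": "step_arm", "kwargs": {"plan": [[0.045,0,0.002,0,0,0],[0.045,0,0,0,0,0],[0.045,0,0,0,0,0],[0.045,0,0,0,0,0],[0.045,0,0,0,0,0],[0.045,0,0,0,0,0],[0.045,0,0,0,0,0],[0.02,0,0,0,0,0],[0,0,0,0,0,0]]}}

```text
t: 6.78
tool_pos: [0.5858, 0.0553, 0.0623]
tool_rot: [0.41, 3.111, 0.002]
contact_force: [1.1, 0.8, 7.8]
finger_gap: 0.0005
gripper_force: 3.9
```

```bash
python3 - <<'E'
from h import *
import pickle
c=cam('top'); pickle.dump(c,open('t2.pkl','wb')); w=cam('wrist'); pickle.dump(w,open('w2.pkl','wb'))
a=cv2.resize(c[0][160:260,205:305],None,fx=4,fy=4,interpolation=cv2.INTER_CUBIC)
im=np.zeros((400,800,3),np.uint8); im[:,:400]=a; im[:,400:]=w[0][20:420,80:480]
cv2.imwrite('pics/s2.png',im[:,:,::-1]); s=bot.sense();print(s['tool_pos'],s['contact_force'])
E
```

```text
[0.58578689 0.05528088 0.06230739] [1.5691608  1.02419341 7.15644729]
```

View pics/s2.png

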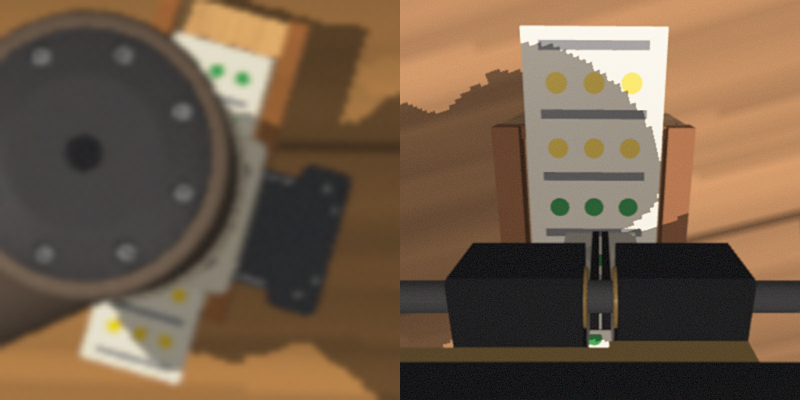

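The card has slid out. In the wrist view its front corners are at full-image (200,46) and (348,47), and the cheek fronts are at about row 147.

```bash
python3 - <<'E'
from h import *
import pickle
c=pickle.load(open('w2.pkl','rb')); t=pickle.load(open('t2.pkl','rb'))
P=[zpt(c,200,46,.062),zpt(c,348,47,.062)]; print(P, 'mid',(P[0]+P[1])/2)
print('top',zpt(t,205+80/4,160+355/4,.062),zpt(t,205+181/4,160+383/4,.062))
print('depth',dpt(c,210,56),dpt(c,338,56))
for p in [(173,147),(294,147)]: print('cheek',zpt(c,*p,.062))
s=bot.sense();M=R.from_rotvec(s['tool_rot']).as_matrix();print(M.round(3))
m=(P[0]+P[1])/2-s['tool_pos'];print('front edge in tool',M.T@m)
E
```

```text
[array([0.48170233, 0.05071386, 0.062     ]), array([0.49763567, 0.10842637, 0.062     ])] mid [0.489669   0.07957012 0.062     ]
top [0.49730901 0.10728906 0.062     ] [0.48179349 0.0475675  0.062     ]
depth [0.48632633 0.05345811 0.06223264] [0.4998785  0.10378208 0.06212371]
cheek [0.51716991 0.02600088 0.062     ]
cheek [0.53101146 0.07727631 0.062     ]
[[-0.966  0.259  0.004]
 [ 0.259  0.966  0.001]
 [-0.004  0.002 -1.   ]]
front edge in tool [ 9.91289489e-02 -1.46937700e-03 -5.56026369e-05]
```

The card slid about 49 mm and overhangs the lip by about 40 mm. Next I lift off, open, and move over the overhanging end, stopping above it.

>>> {"fn": "step_arm", "kwargs": {"plan": [[0,0,-0.1,0,0,0],[0,0,-0.23,0,0,0],[0.1,-0.01,0,0,0,0],[0.2,-0.01,0,0,0,0],[0.2,0,0,0,0,0],[0.2,0,0,0,0,0],[0.025,0,0,0,0,0],[0,0,0,0,0,0],[0,0,0,0,0,0],[0,0,0,0,0,0]], "gripper": 1}}

```text
t: 8.12
tool_pos: [0.4996, 0.0749, 0.1002]
tool_rot: [-0.413, -3.114, 0.0]
contact_force: [0.5, -0.6, -0.6]
finger_gap: 0.0868
gripper_force: 0.0
```

```bash
python3 - <<'E'
from h import *
import pickle
s=bot.sense();print(s['t'],s['tool_pos'],s['finger_gap'],R.from_rotvec(s['tool_rot']).as_matrix().round(4))
w=cam('wrist'); pickle.dump(w,open('w3.pkl','wb')); c=cam('top')
a=cv2.resize(c[0][160:260,205:305],None,fx=4,fy=4,interpolation=cv2.INTER_CUBIC)
im=np.zeros((400,800,3),np.uint8); im[:,:400]=a; im[:,400:]=w[0][20:420,80:480]
cv2.imwrite('pics/s3.png',im[:,:,::-1])
E
```

```text
8.125 [0.49963789 0.07486135 0.1002297 ] 0.08681124805377387 [[-9.654e-01  2.606e-01 -3.000e-04]
 [ 2.606e-01  9.654e-01 -2.000e-04]
 [ 2.000e-04 -2.000e-04 -1.000e+00]]
```

View pics/s3.png

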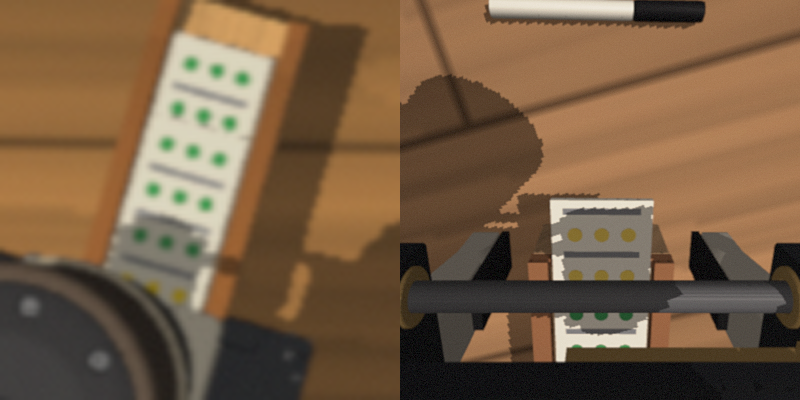

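The card is centred between the open fingers, with its front corners at full-image (229,219) and (334,220). I'll compute the offset.

```bash
python3 - <<'E'
from h import *
import pickle
c=pickle.load(open('w3.pkl','rb')); s=bot.sense();M=R.from_rotvec(s['tool_rot']).as_matrix()
for p in [(229,219),(334,220)]: x=zpt(c,*p,.062); print(x, M.T@(x-s['tool_pos']))
E
```

```text
[0.4809466  0.05012843 0.062     ] [ 0.01143049 -0.02868274  0.03824094]
[0.49750405 0.10876689 0.062     ] [0.01072617 0.03224444 0.03822473]
```

>>> {"fn": "step_arm", "kwargs": {"plan": [[0,0.015,0.1,0,0,0],[0,0,0.15,0,0,0],[0,0,0.1,0,0,0],[0,0,0.017,0,0,0],[0,0,0,0,0,0],[0,0,0,0,0,0],[0,0,0,0,0,0]]}}

```text
t: 9.1
tool_pos: [0.5, 0.0769, 0.0569]
tool_rot: [0.412, 3.114, 0.001]
contact_force: [-0.3, 0.7, -0.2]
finger_gap: 0.0879
gripper_force: 0.0
```

>>> {"fn": "step_arm", "kwargs": {"plan": [[0,0,0,0,0,0],[0,0,0,0,0,0],[0,0,0,0,0,0],[0,0,0,0,0,0],[0,0,0,0,0,0],[0,0,0,0,0,0]], "gripper": 0, "grip_force": 30}}

```text
t: 9.85
tool_pos: [0.4997, 0.0768, 0.0564]
tool_rot: [-0.412, -3.114, 0.0]
contact_force: [-0.2, 0.3, -0.3]
finger_gap: 0.0592
gripper_force: 30.0
```

Gripped, with a gap of about 60 mm at 30 N. I lift straight up gently.

>>> {"fn": "step_arm", "kwargs": {"plan": [[0,0,-0.02,0,0,0],[0,0,-0.04,0,0,0],[0,0,-0.08,0,0,0],[0,0,-0.1,0,0,0],[0,0,-0.12,0,0,0],[0,0,-0.12,0,0,0],[0,0,-0.06,0,0,0],[0,0,-0.03,0,0,0],[0,0,0,0,0,0],[0,0,0,0,0,0]]}}

```text
t: 11.1
tool_pos: [0.4994, 0.0766, 0.1243]
tool_rot: [-0.412, -3.114, 0.001]
contact_force: [0.2, -0.4, 0.3]
finger_gap: 0.059
gripper_force: 30.0
```

```bash
python3 - <<'E'
from h import *
import pickle
s=bot.sense();print(s['t'],s['tool_pos'],s['finger_gap'],s['gripper_force'],s['contact_force'],s['torque'])
w=cam('wrist'); pickle.dump(w,open('w4.pkl','wb')); c=cam('scene'); pickle.dump(c,open('s4.pkl','wb'))
im=np.zeros((400,800,3),np.uint8); im[:,:400]=cv2.resize(c[0][100:260,220:380],(400,400),interpolation=cv2.INTER_CUBIC); im[:,400:]=w[0][20:420,80:480]
cv2.imwrite('pics/s4.png',im[:,:,::-1])
E
```

```text
11.1 [0.49941389 0.07660494 0.12432108] 0.058956088840818856 29.98363584280014 [ 0.20801931 -0.40408457  0.27370004] [-0.03275973 -0.00259196  0.02498662]
```

View pics/s4.png

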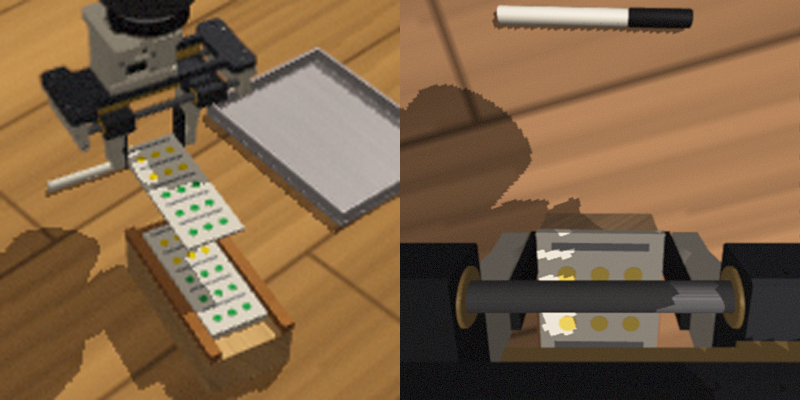

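The card is held level over the rack, and the middle card has stayed behind in it. Next I check the tilt by depth, then carry the card over the tray.

>>> {"fn": "step_arm", "kwargs": {"plan": [[0,0,0,0,0,-0.045],[0,0,0,0,0,-0.045],[0.03,0.08,0,0,0,0],[0.06,0.18,0,0,0,0],[0.06,0.24,0,0,0,0],[0.07,0.28,0,0,0,0],[0.07,0.28,0,0,0,0],[0.07,0.28,0,0,0,0],[0.07,0.28,0,0,0,0],[0.06,0.24,0,0,0,0],[0.06,0.2,0,0,0,0],[0.03,0.1,0,0,0,0]]}}

```text
t: 12.7
tool_pos: [0.4514, 0.3421, 0.1246]
tool_rot: [-0.13, -3.139, 0.0]
contact_force: [-1.6, 0.1, -0.7]
finger_gap: 0.0593
gripper_force: 30.0
```

>>> {"fn": "step_arm", "kwargs": {"plan": [[0,0,0,0,0,0],[0,0,0,0,0,0],[0,0,0,0,0,0]]}}

```text
t: 13.08
tool_pos: [0.4521, 0.34, 0.1249]
tool_rot: [-0.132, -3.139, 0.0]
contact_force: [-0.2, -0.6, -1.1]
finger_gap: 0.0592
gripper_force: 30.0
```

```bash
python3 - <<'E'
from h import *
import pickle
s=bot.sense();print(s['t'],s['tool_pos'],s['finger_gap'],s['gripper_force'],R.from_rotvec(s['tool_rot']).as_matrix().round(4))
c=cam('top'); save(c,'t5.png'); d=cam('scene'); pickle.dump((c,d),open('p5.pkl','wb'))
im=np.zeros((450,800,3),np.uint8); im[:,:400]=cv2.resize(c[0][155:320,80:227],(400,450),interpolation=cv2.INTER_CUBIC); im[:,400:]=cv2.resize(d[0][70:205,300:420],(400,450),interpolation=cv2.INTER_CUBIC)
cv2.imwrite('pics/s5.png',im[:,:,::-1])
e=pickle.load(open('s4.pkl','rb'))
for p in [(150,160),(165,160),(180,190),(200,215),(215,230)]: print(dpt(e,p[0]/2.5+220,p[1]/2.5+100).round(4))
E
```

```text
13.075 [0.45205525 0.34002736 0.12486558] 0.05923291974740939 29.983582198619843 [[-9.965e-01  8.410e-02 -1.000e-04]
 [ 8.410e-02  9.965e-01 -1.000e-04]
 [ 1.000e-04 -1.000e-04 -1.000e+00]]
[0.5132 0.0643 0.1307]
[0.5235 0.075  0.131 ]
[0.5641 0.0577 0.1296]
[0.6021 0.0482 0.1298]
[0.6249 0.0459 0.1283]
```

View pics/s5.png

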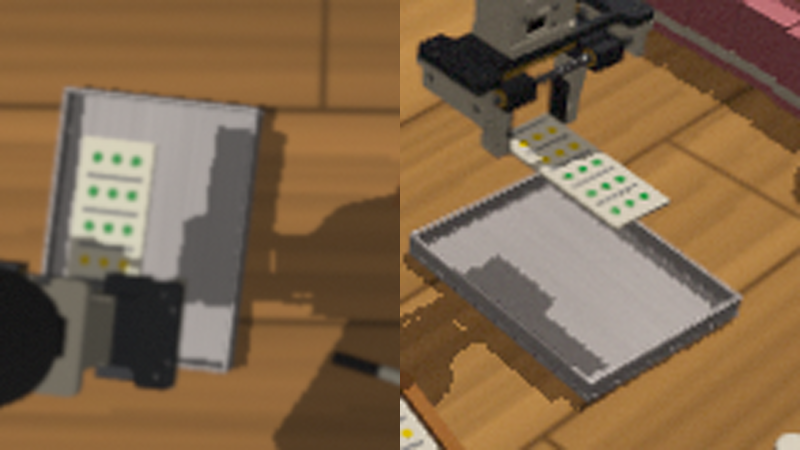

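The card is held roughly level (droop about 0.02 rad). Allowing for its height, it is over the tray with ample room inside the walls. I lower it now.

>>> {"fn": "step_arm", "kwargs": {"plan": [[0,0,0.08,0,0,0],[0,0,0.16,0,0,0],[0,0,0.18,0,0,0],[0,0,0.18,0,0,0],[0,0,0.14,0,0,0],[0,0,0.1,0,0,0],[0,0,0.06,0,0,0],[0,0,0.03,0,0,0],[0,0,0.02,0,0,0],[0,0,0,0,0,0],[0,0,0,0,0,0]]}}

```text
t: 14.55
tool_pos: [0.452, 0.341, 0.0111]
tool_rot: [0.131, 3.139, 0.001]
contact_force: [0.5, 0.3, -1.4]
finger_gap: 0.0591
gripper_force: 30.0
```

>>> {"fn": "step_arm", "kwargs": {"plan": [[0,0,0.015,0,0,0],[0,0,0.01,0,0,0],[0,0,0,0,0,0],[0,0,0,0,0,0]]}}

```text
t: 15.05
tool_pos: [0.4519, 0.3409, 0.0078]
tool_rot: [-0.131, -3.139, 0.0]
contact_force: [0.3, 0.5, -0.9]
finger_gap: 0.0594
gripper_force: 30.0
```

>>> {"fn": "step_arm", "kwargs": {"plan": [[0,0,0.01,0,0,0],[0,0,0.01,0,0,0],[0,0,0,0,0,0]]}}

```text
t: 15.42
tool_pos: [0.4518, 0.3407, 0.0052]
tool_rot: [-0.131, -3.139, 0.0]
contact_force: [-0.9, -0.2, -0.4]
finger_gap: 0.0591
gripper_force: 30.0
```

>>> {"fn": "step_arm", "kwargs": {"plan": [[0,0,0.007,0,0,0],[0,0,0,0,0,0],[0,0,0,0,0,0]]}}

```text
t: 15.8
tool_pos: [0.4519, 0.3408, 0.0046]
tool_rot: [0.131, 3.139, -0.0]
contact_force: [0.9, -0.3, -0.8]
finger_gap: 0.059
gripper_force: 30.0
```

>>> {"fn": "step_arm", "kwargs": {"plan": [[0,0,0,0,0,0],[0,0,0,0,0,0]], "grip_force": 5}}

```text
t: 16.05
tool_pos: [0.452, 0.3409, 0.0046]
tool_rot: [0.131, 3.139, 0.0]
contact_force: [-0.2, 0.4, -0.1]
finger_gap: 0.0598
gripper_force: 5.0
```

>>> {"fn": "step_arm", "kwargs": {"plan": [[0,0,0,0,0,0],[0,0,0,0,0,0],[0,0,0,0,0,0],[0,0,0,0,0,0],[0,0,-0.02,0,0,0],[0,0,-0.06,0,0,0],[0,0,-0.2,0,0,0],[0,0,-0.3,0,0,0],[0,0,-0.3,0,0,0],[0,0,-0.2,0,0,0],[0,0,0,0,0,0],[0,0,0,0,0,0]], "gripper": 0.9}}

```text
t: 17.55
tool_pos: [0.4516, 0.3406, 0.134]
tool_rot: [-0.131, -3.139, -0.0]
contact_force: [-1.0, -0.6, 0.3]
finger_gap: 0.0789
gripper_force: 0.0
```

```bash
python3 - <<'E'
from h import *
import pickle
s=bot.sense();print(s['t'],s['tool_pos'],s['finger_gap'],s['gripper_force'],s['contact_force'])
c=cam('top'); d=cam('scene'); w=cam('wrist'); pickle.dump((c,d,w),open('p6.pkl','wb'))
im=np.zeros((600,800,3),np.uint8); im[:,:400]=cv2.resize(d[0][80:260,260:380],(400,600),interpolation=cv2.INTER_CUBIC); im[:420,400:]=w[0][:,80:480]; im[420:,400:]=cv2.resize(c[0][150:300,80:300],(400,180))
cv2.imwrite('pics/s6.png',im[:,:,::-1])
E
```

```text
17.55 [0.45160318 0.34057453 0.13399146] 0.07894081405911349 0.0 [-1.03058187 -0.55305995  0.31445032]
```

View pics/s6.png

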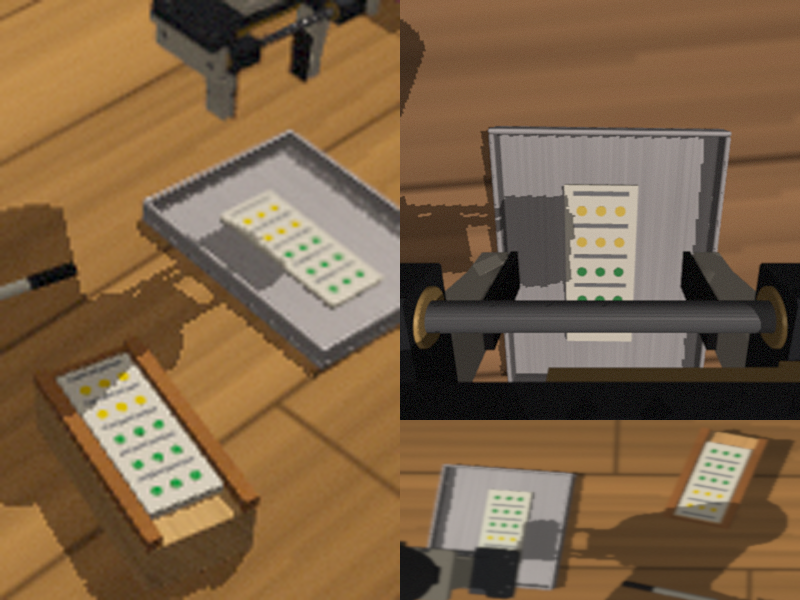

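The card lies in the tray near its centre (wrist view, rows 185–340) with all rims clear, and the other cards are still in the rack. I'll check flatness by depth and then hand in.

```bash
python3 - <<'E'
from h import *
import pickle
c,d,w=pickle.load(open('p6.pkl','rb'))
print([dpt(w,80+x-400,y).round(4) for x,y in [(575,195),(630,195),(572,285),(628,285),(600,335)]])
P=[zpt(w,x-320,y,.008) for x,y in [(565,185),(638,185),(567,340),(632,340)]];print(np.mean(P,0))
s=bot.sense();print(s['contact_force'],abs(s['qd']).max())
print(bot.sign_off())
E
```

```text
[array([0.4481, 0.3207, 0.0087]), array([0.4519, 0.3655, 0.0087]), array([0.5304, 0.3094, 0.0086]), array([0.5344, 0.3588, 0.0088]), array([0.5846, 0.3297, 0.0085])]
[0.51609924 0.33586631 0.008     ]
[ 0.19991332 -0.1561999  -0.04711445] 0.003287989008327724
the job is handed in; nothing more can be done
None
```

The top card is lying flat and released near the centre of the empty tray, the other cards are still in the rack, and the job is handed in; it took about 18 s, but no pass or fail result came back.

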